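Seat the project box and draw the index plunger

TASK

I want to turn the round index table to the next hole. First, with the plunger still in its hole, push the black project box square and flush into the fence corner on the table so that it touches both fences; then pull the red knob of the sprung index plunger straight out to its stop, so the pin is clear of the table's hole, and finish while holding it there with the gripper. The box must stay flush in its corner, and leave the multimeter, the screwdriver and the solder spool where they are.

Things in the scene. Friction and masses are not known exactly. Their poses are not given: they have to be found in the camera images.
- index_fixture: Index fixture fixed to the desk (nothing of it moves but the plunger): aluminium base plate 16 mm thick spanning x -100..100, y -140..100 mm, and on it a round steel table, 190 mm across, flat top 46 mm above the desk. Origin: on the table's axis at desk level, z up; +x points roughly away from the robot to the far fence, -y roughly to the robot's right, to the plunger; yawed up to 0.3 rad.
- fence_corner (a point): Inner corner of the two dark steel fences, on the table's top (x +48, y -55, z 46 mm in the fixture's frame, same axes). The far fence's face runs from here 96 mm towards +y, the side fence's face 100 mm towards -x; both are 8 mm thick and 22 mm high. The corner is open towards -x and +y. A crooked box can bind under a mid-face push: push nearer its lagging end.
- housing_top (a point): Centre of the top of the fixed blue plunger housing, 40 (x) x 32 (y) mm, 56 mm above the desk, 119 mm from the table's axis towards the fixture's -y.
- project_box: Black project box, about 0.3 kg, 88.8 (x) x 102.8 (y) x 33 mm, lying loose and askew (up to 0.25 rad) on the table, clear of both fences. Origin: centre of its underside, z up. Flush in the corner its axes are parallel to the fixture's and its centre lies 44.4 mm towards -x and 51.4 mm towards +y of the fence corner. It slides; push its open -x and +y sides.
- plunger (a joint): Travel of the sprung index plunger, m: 0 = pin seated 14 mm deep in the hole in the table's rim; grows as the knob is pulled out along the fixture's -y axis, horizontally away from the table; 0.020 = end stop, fully back (clear of the hole from 0.014). The spring pulls back with 4 N when seated, rising to 12 N at the stop, and snaps the pin home when let go.
- plunger_knob (a point): Red pull knob, moves with the plunger. This point: on its axis, mid grip shank, 36 mm above the desk, 155 mm from the table's axis when seated; axes as the fixture's. Shank 18 mm in diameter along y, from y -19 to +18 mm, with a flange 30 mm in diameter at its outer end (y -26..-19 mm) to pull against. Free desk below; grip it from above across x.
- multimeter: Bystander: orange and black multimeter, 135 x 70 x 40 mm, lying on the cutting mat; origin: centre of its underside.
- driver_red: Bystander: red-handled screwdriver, 168 mm long along its y, 20 mm thick, lying on the desk; origin: centre of its underside.
- solder_spool: Bystander: white and green solder spool, 58 mm across and 30 mm high, on the cutting mat; origin: centre of its underside.
There are look-alikes about, which are no part of the job. What is shaped like the project_box but green or purple is not meant.

How it is judged:
By the outcome, as a careful person would: the job done as asked, in the order asked, and still so for the second after the job is handed in, while the arm keeps its last pose, push and grip.
It also fails if it takes over 64 s, if anything falls off the work surface, if the arm or the gripper's body presses on something with over 40 N, if the wrist force passes 120 N, or if a joint passes its speed limit or range.

ROBOT

A 6-joint arm with a two-finger parallel gripper is mounted at the origin on a cart in front of the work surface, level with it; the furniture and walls round the work are solid. World frame = base frame: x ahead of the robot, y to its left, z up, the work surface at z = 0. Lengths are in m, angles in rad, forces in N, time in s.
With the tool pointing down it reaches from about 0.35 to 0.95 m from the base axis. Payload 17.4 kg.
Tool frame: the origin (TCP) lies at the centre of the arm's flange, where the gripper is bolted on; the fingertips stand 186 mm ahead of it and the grasp point (between the pads) lies 167 mm ahead of it; z points along the fingers, y is the line along which they close (so a half turn about z gives the same grasp; the last joint's range is limited). The gripper opens to 93 mm and grips with 3 to 60 N. Pads are 15 mm wide; open, the fingers measure 128 mm over their backs; the gripper's body (75 mm by 188 mm) begins 65 mm behind the grasp point.
Start: joints at [-1.374, 0.116, 1.442, -0, 1.584, -0.038], TCP at [0.157, -0.656, 0.405] pointing down, gripper open.
Joint ranges: [-2.83, 2.83], [-0.83, 2.19], [0.07, 2.5], [-1.14, 4.28], [0.01, 3], [-2.97, 2.97]. Speed limits (rad/s): [1.89, 1.89, 2.22, 3.14, 3.14, 3.14].

INTERFACE

Orientations are given as a unit quaternion [w, x, y, z].
In Python, from rig import get_obs, vision, finish_job gives the robot as it stands.
- The arm moves only by the shell command python3 -m crank 'ROWS' [FORCE]. ROWS is JSON, a list of rows, each an object with "grip": the opening, from -1 (shut) to 1 (fully open); "travel": the shift along the world's x, y, z in mm, a list of three; "dr": the turn, a rotation vector about the world's x, y, z in rad, a list of three. A call has 1 to 20 rows; each row shifts and turns the commanded pose from where the row before left it; what a row does not reach is not made up. A row lasts 1/12 s, in which the tool goes at most 41.7 mm and 7.16 degrees, less where a joint would pass 70% of its speed; a pose out of reach is approached as far as the arm can. A call is refused whole if a number of a shift passes 41.7 or a number of a turn 0.125, either way. A call with a gripper value outside its range is refused whole. The fingers move at their own pace and stop on an object; FORCE is the grip in N (left out, the last holds). Time passes only in rows, so rows that do not move let the fingers close. It gives the time, the measured TCP pose, the force, the opening and the grip force at its end, in the units of the state.
- get_obs(): the state, without advancing time (a new reading comes with each control period).
- vision.get_image(name): name is "scene" or "top" or "wrist"; returns a dict with "frame" (384x512x3 uint8, blue, green, red), "z_map" (384x512 float32, m along the optical axis (not along the pixel's ray), 0 where there is no reading), "intrinsics" (3x3 intrinsics, pixels), "extrinsics" (4x4, takes a point from camera to world coordinates); the wrist camera has in their place "tool_from_camera" (4x4, takes a point from camera to tool coordinates, whose origin is the TCP and whose axes are the flange's). Camera axes: x right, y down, z forward; pixel columns grow to the right and rows downward; lengths in m; the calibration is good to about 2 mm. A picture is of the moment at which its call begins: read the wrist's pose just before it.
- finish_job(): hands the job in; it is judged then, once.
The state is a dict: "time_s": time; "joints": joint angles; "joint_vel": joint speeds; "effort": joint torques, N m; "tcp_pos": TCP position; "ee_rot": TCP orientation; "wrist_force": force on the tool from outside, world axes, zero at the start; "moment": the same for the moment, N m; "width": finger opening in m; "grip_force": force on a finger pad.
Only numpy, scipy, OpenCV 4.12 (cv2) and the standard library are available. Lean on these libraries where they do the work, as an engineer would, in place of code of your own. Each camera call takes 0.05 s, during which the arm holds its last target. There are 200 camera calls.

## Working session

There is one attempt and no reset: what is moved stays moved. The work goes in short steps, Python scripts to look and compute and a shell command to move; the robot and the scene stay as the last step left them, time stands still between calls to the robot, and variables do not carry over. Pictures are saved under pics/ and viewed, at most 10 in all, crops included, and the job is handed in when it is done.

```bash
mkdir -p pics; python3 - <<'E'
from rig import get_obs, vision
import cv2,numpy as np,pickle
print(get_obs())
for n in ["scene","top"]:
    d=vision.get_image(n); cv2.imwrite(f"pics/{n}0.png",d["frame"]); pickle.dump(d,open(f"{n}.pkl","wb"))
    print(n,d["extrinsics"].round(3).tolist(),d["intrinsics"].tolist())
E
```

```text
{'time_s': 0.0, 'joints': array([-1.37378888e+00,  1.16484363e-01,  1.44226470e+00, -2.49306895e-05,
        1.58400282e+00, -3.77723401e-02]), 'joint_vel': array([-4.49032948e-04,  4.73422484e-04, -1.20541317e-03,  1.43445969e-03,
       -1.76957754e-03,  2.90108281e-05]), 'effort': array([-2.13603264e-03, -7.21266603e+01, -6.22608161e+01,  7.79339648e-02,
        2.35798425e-02, -5.30262332e-05]), 'tcp_pos': array([ 0.15703295, -0.65648942,  0.4040065 ]), 'ee_rot': array([-5.76791267e-04,  9.93117567e-01,  1.17120291e-01, -5.85239519e-05]), 'wrist_force': array([0.12669549, 0.66732331, 0.51201792]), 'moment': array([-0.02524363, -0.01852948,  0.02007334]), 'grip_force': 0.0, 'width': 0.09263208971223852}
scene [[0.878, -0.311, 0.364, 0.225], [-0.479, -0.554, 0.681, -0.674], [-0.01, -0.772, -0.635, 0.705], [0.0, 0.0, 0.0, 1.0]] [[387.5862660318292, 0.0, 253.98077514214958], [0.0, 387.5862660318292, 190.40992384501655], [0.0, 0.0, 1.0]]
top [[0.012, -0.989, 0.146, 0.425], [-1.0, -0.015, -0.016, 0.013], [0.018, -0.146, -0.989, 1.175], [0.0, 0.0, 0.0, 1.0]] [[379.6649912685058, 0.0, 259.02593597215997], [0.0, 379.6649912685058, 195.79484035089115], [0.0, 0.0, 1.0]]
```

View pics/top0.png

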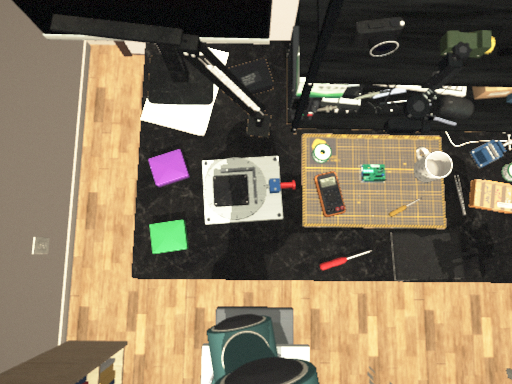

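View pics/scene0.png

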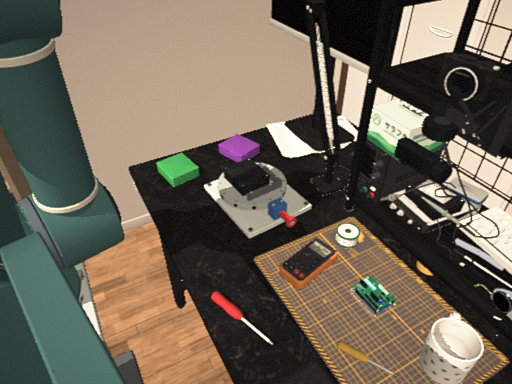

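Top view: candidates are black box on the table (235,188), purple box (168,168) and green box (168,236); the black one on the fixture is meant. The red knob is at (290,185), with a red screwdriver at (335,262) and the multimeter at (330,194). Next, a close crop and a point cloud.

```bash
cat > h.py <<'E'
import numpy as np,cv2
def cloud(d,E=None):
    K=d["intrinsics"];z=d["z_map"];E=d["extrinsics"] if E is None else E
    v,u=np.indices(z.shape);P=np.stack([(u-K[0,2])/K[0,0]*z,(v-K[1,2])/K[1,1]*z,z],-1)
    W=P@E[:3,:3].T+E[:3,3];W[z==0]=np.nan;return W
E
python3 - <<'E'
import pickle,cv2,numpy as np
from h import *
for n,(a,b,c,e) in dict(top=(195,305,145,230),scene=(195,315,150,245)).items():
    d=pickle.load(open(n+".pkl","rb"));W=cloud(d)
    cv2.imwrite(f"pics/{n}1.png",cv2.resize(d["frame"][c:e,a:b],None,fx=6,fy=6,interpolation=cv2.INTER_CUBIC))
    m=np.zeros(W.shape[:2],bool);m[c:e,a:b]=1
    z=W[...,2]
    for lo,hi in [(.010,.022),(.040,.050),(.062,.0715),(.0735,.086)]:
        s=m&(z>lo)&(z<hi);q=W[s];
        if len(q)<5: continue
        r=cv2.minAreaRect((q[:,:2]*1000).astype(np.float32));print(n,lo,len(q),np.round(q.mean(0),4),np.round(r[0],1),np.round(r[1],1),round(r[2],1))
    hsv=cv2.cvtColor(d["frame"],cv2.COLOR_BGR2HSV);h=hsv[...,0]
    red=m&((h<6)|(h>174))&(hsv[...,1]>150)&(hsv[...,2]>80);blue=m&(h>98)&(h<120)&(hsv[...,1]>150)
    for k,s in (("red",red),("blue",blue)):
        q=W[s];print(n,k,len(q),np.nanmean(q,0).round(4),np.nanmin(q,0).round(4),np.nanmax(q,0).round(4))
# lamp and obstacles above z=.12 near the work
    s=(z>.12)&(W[...,0]>.2)&(W[...,0]<.75)&(np.abs(W[...,1])<.4);q=W[s]
    if n=="top":
        for zl in np.arange(.12,.8,.08):
            t=q[(q[:,2]>=zl)&(q[:,2]<zl+.08)]
            if len(t):print("obst",zl.round(2),len(t),t.min(0).round(2),t.max(0).round(2))
E
```

```text
top 0.01 1663 [0.609  0.0181 0.0158] [621.   11.2] [200.2 310.5] 4.8
top 0.04 1782 [0.6158 0.055  0.0458] [602.3  33.9] [259.6 187.7] 66.5
top 0.062 199 [0.6415 0.038  0.0674] [618.2  58.1] [111.  109.6] 4.1
top 0.0735 1043 [0.6051 0.0781 0.0779] [606.1  69.3] [ 89.8 120.3] 5.2
top red 106 [ 0.6283 -0.0947  0.0398] [ 0.6173 -0.1189 -0.0029] [ 0.65   -0.0714  0.0525]<stdin>:15: RuntimeWarning: Mean of empty slice
Traceback (most recent call last):
ValueError: zero-size array to reduction operation fmin which has no identity
```

View pics/top1.png

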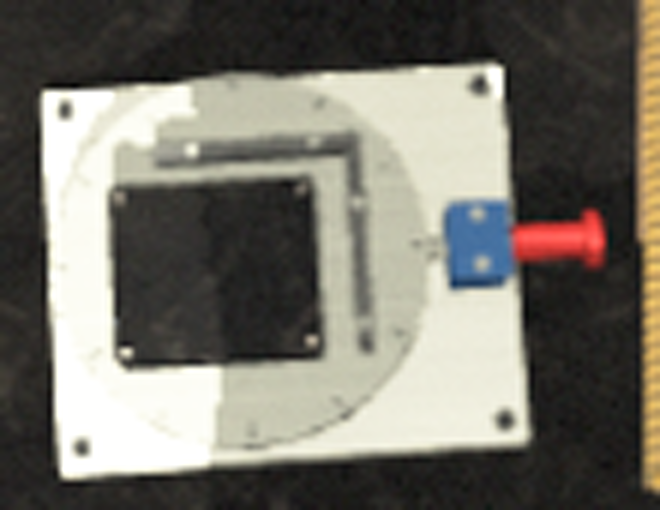

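The top crop shows the black box at crop corners (110,186),(312,177),(323,357),(116,368), in an L of dark fences at upper right (inner corner about (347,158)). The blue housing is at (478,244), and the red knob runs from (512,242) to the flange at (597,238).

```bash
cat >> h.py <<'E'
def ray(d,u,v,z,E=None):
    K=d["intrinsics"];E=d["extrinsics"] if E is None else E
    r=E[:3,:3]@np.array([(u-K[0,2])/K[0,0],(v-K[1,2])/K[1,1],1]);o=E[:3,3];return o+r*(z-o[2])/r[2]
E
python3 - <<'E'
import pickle,cv2,numpy as np
from h import *
d=pickle.load(open("top.pkl","rb"))
f=lambda pts,z:np.array([ray(d,195+(u+.5)/6-.5,145+(v+.5)/6-.5,z)[:2] for u,v in pts])*1000
def rep(n,Q):
    e=[Q[(i+1)%4]-Q[i] for i in range(4)]
    print(n,Q.round(1).tolist(),"c",Q.mean(0).round(1),"len",[round(float(np.linalg.norm(x)),1) for x in e],"ang",[round(float(np.arctan2(x[1],x[0])),3) for x in e])
rep("box",f([(110,186),(312,177),(323,357),(116,368)],.079))
P=f([(41,91),(501,64),(529,441),(61,479)],.016);rep("plate",P)
print("housing",f([(479,244)],.056),"knob flange",f([(597,238)],.05),"knob start",f([(512,242)],.045))
print("fence pts",f([(347,158),(157,166),(358,350)],.068))
W=cloud(d);z=W[...,2]
s=(z>.12)&(W[...,0]>.2)&(W[...,0]<.8)&(np.abs(W[...,1])<.4);q=W[s]
for zl in np.arange(.12,1,.08):
    t=q[(q[:,2]>=zl)&(q[:,2]<zl+.08)]
    if len(t):print("obst",zl.round(2),len(t),t.min(0).round(2),t.max(0).round(2))
d=pickle.load(open("scene.pkl","rb"));cv2.imwrite("pics/scene1.png",cv2.resize(d["frame"][150:245,195:315],None,fx=6,fy=6,interpolation=cv2.INTER_CUBIC))
E
```

```text
box [[644.6, 131.2], [650.7, 32.6], [561.9, 25.7], [555.1, 125.6]] c [603.   78.8] len [98.8, 89.1, 100.2, 89.7] ang [-1.509, -3.065, 1.639, 0.062]
plate [[707.0, 175.3], [725.4, -64.1], [528.0, -79.4], [505.5, 158.3]] c [616.5  47.5] len [240.1, 198.0, 238.7, 202.2] ang [-1.494, -3.064, 1.666, 0.084]
housing [[622.64959724 -50.89748106]] knob flange [[ 627.67894765 -110.54234133]] knob start [[625.87043126 -68.17052737]]
fence pts [[662.80161053  15.56208281]
 [657.25059291 109.48432655]
 [566.93372869   8.77011711]]
obst 0.12 859 [ 0.2  -0.05  0.12] [0.26 0.13 0.2 ]
obst 0.2 673 [ 0.2  -0.03  0.2 ] [0.25 0.1  0.28]
obst 0.28 1004 [ 0.2  -0.39  0.28] [0.74 0.07 0.36]
obst 0.36 1167 [ 0.2  -0.4   0.36] [0.8  0.06 0.44]
obst 0.44 246 [ 0.21 -0.38  0.44] [0.79 0.05 0.48]
obst 0.52 564 [ 0.23 -0.08  0.54] [0.27 0.06 0.6 ]
obst 0.6 1574 [ 0.24 -0.08  0.6 ] [0.27 0.05 0.65]
```

View pics/scene1.png

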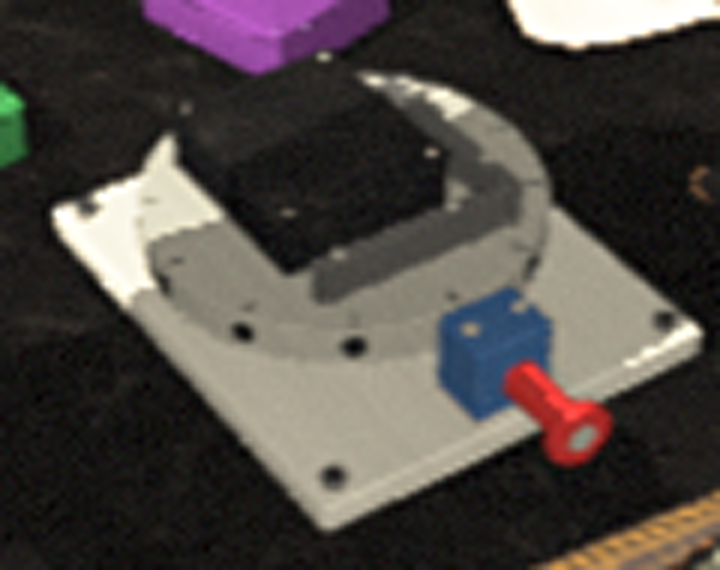

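```bash
python3 - <<'E'
import pickle
from h import *
W=cloud(pickle.load(open("top.pkl","rb")));z=W[...,2]
s=(z>.1)&(W[...,0]>.4)&(W[...,0]<.8)&(W[...,1]>-.3)&(W[...,1]<.4);q=W[s]
for y in np.arange(-.3,.4,.1):
    t=q[(q[:,1]>=y)&(q[:,1]<y+.1)]
    if len(t):print("y",y.round(1),len(t),t.min(0).round(2),t.max(0).round(2))
E
python3 -m crank '[{"grip":-0.1,"travel":[18.6,36.4,0],"dr":[0,0,-0.0078]},{"grip":-0.1,"travel":[18.6,36.4,0],"dr":[0,0,-0.0078]},{"grip":-0.1,"travel":[18.6,36.4,0],"dr":[0,0,-0.0078]},{"grip":-0.1,"travel":[18.6,36.4,0],"dr":[0,0,-0.0078]},{"grip":-0.1,"travel":[18.6,36.4,0],"dr":[0,0,-0.0078]},{"grip":-0.1,"travel":[18.6,36.4,0],"dr":[0,0,-0.0078]},{"grip":-0.1,"travel":[18.6,36.4,0],"dr":[0,0,-0.0078]},{"grip":-0.1,"travel":[18.6,36.4,0],"dr":[0,0,-0.0078]},{"grip":-0.1,"travel":[18.6,36.4,0],"dr":[0,0,-0.0078]},{"grip":-0.1,"travel":[18.6,36.4,0],"dr":[0,0,-0.0078]},{"grip":-0.1,"travel":[18.6,36.4,0],"dr":[0,0,-0.0078]},{"grip":-0.1,"travel":[18.6,36.4,0],"dr":[0,0,-0.0078]},{"grip":-0.1,"travel":[18.6,36.4,0],"dr":[0,0,-0.0078]},{"grip":-0.1,"travel":[18.6,36.4,0],"dr":[0,0,-0.0078]},{"grip":-0.1,"travel":[18.6,36.4,0],"dr":[0,0,-0.0078]},{"grip":-0.1,"travel":[18.6,36.4,0],"dr":[0,0,-0.0078]},{"grip":-0.1,"travel":[18.6,36.4,0],"dr":[0,0,-0.0078]},{"grip":-0.1,"travel":[18.6,36.4,0],"dr":[0,0,-0.0078]},{"grip":-0.1,"travel":[0,0,0],"dr":[0,0,0]},{"grip":-0.1,"travel":[0,0,0],"dr":[0,0,0]}]'
python3 -c "
from rig import get_obs;o=get_obs();print(o['joints'],o['ee_rot'])"
```

```text
y -0.3 88 [ 0.7  -0.3   0.32] [ 0.73 -0.29  0.35]
time_s: 1.77
tcp_pos: [0.4923, 0.0004, 0.4041]
ee_rot: [-0.0, 0.999, 0.049, -0.001]
wrist_force: [0.1, -0.4, -0.3]
width: 0.0416
grip_force: 0.0
[-5.10213631e-02 -2.89339104e-01  1.82223061e+00 -7.45427498e-06
  1.61011751e+00  1.42174212e+00] [-6.70211516e-05  9.98798692e-01  4.89966388e-02 -7.05013703e-04]
```

```bash
python3 -m crank '[{"grip":-0.1,"travel":[11,24.3,0],"dr":[0,0,-0.006]},{"grip":-0.1,"travel":[11,24.3,0],"dr":[0,0,-0.006]},{"grip":-0.1,"travel":[11,24.3,0],"dr":[0,0,-0.006]},{"grip":-0.1,"travel":[0,0,-30],"dr":[0,0,0]},{"grip":-0.1,"travel":[0,0,-30],"dr":[0,0,0]},{"grip":-0.1,"travel":[0,0,-30],"dr":[0,0,0]},{"grip":-0.1,"travel":[0,0,-30],"dr":[0,0,0]},{"grip":-0.1,"travel":[0,0,-30],"dr":[0,0,0]},{"grip":-0.1,"travel":[0,0,-14],"dr":[0,0,0]},{"grip":-0.1,"travel":[0,0,0],"dr":[0,0,0]},{"grip":-0.1,"travel":[0,0,0],"dr":[0,0,0]},{"grip":-0.1,"travel":[0,0,0],"dr":[0,0,0]}]'
python3 - <<'E'
from rig import get_obs,vision
import cv2,pickle
o=get_obs();d=vision.get_image("wrist");cv2.imwrite("pics/w0.png",d["frame"]);pickle.dump((o,d),open("w0.pkl","wb"))
E
```

```text
time_s: 2.77
tcp_pos: [0.5251, 0.0709, 0.2423]
ee_rot: [-0.0, 0.999, 0.038, 0.001]
wrist_force: [0.7, -0.6, -0.6]
width: 0.0418
grip_force: 0.0
```

View pics/w0.png

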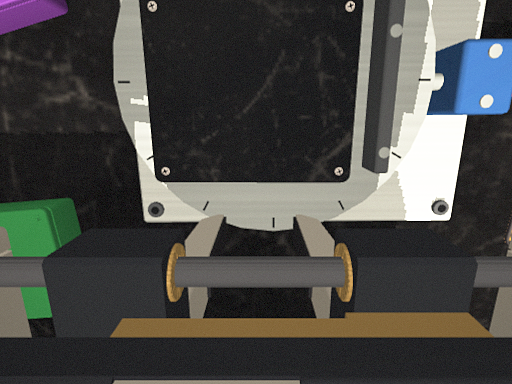

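The wrist view shows the black box (near edge row 182, columns 155–350) ahead of both open fingers, with a gap to the side fence at column 365. I'll push along fixture +x.

```bash
python3 -m crank '[{"grip":-0.1,"travel":[5,0.4,0],"dr":[0,0,0]},{"grip":-0.1,"travel":[5,0.4,0],"dr":[0,0,0]},{"grip":-0.1,"travel":[5,0.4,0],"dr":[0,0,0]},{"grip":-0.1,"travel":[3,0.2,0],"dr":[0,0,0]},{"grip":-0.1,"travel":[3,0.2,0],"dr":[0,0,0]},{"grip":-0.1,"travel":[3,0.2,0],"dr":[0,0,0]},{"grip":-0.1,"travel":[2,0.2,0],"dr":[0,0,0]},{"grip":-0.1,"travel":[2,0.2,0],"dr":[0,0,0]},{"grip":-0.1,"travel":[2,0.2,0],"dr":[0,0,0]},{"grip":-0.1,"travel":[0,0,0],"dr":[0,0,0]}]'
python3 -m crank '[{"grip":-0.1,"travel":[1,0.1,0],"dr":[0,0,0]},{"grip":-0.1,"travel":[1,0.1,0],"dr":[0,0,0]},{"grip":-0.1,"travel":[1,0.1,0],"dr":[0,0,0]}]'
python3 - <<'E'
from rig import get_obs,vision
import cv2,pickle
o=get_obs();d=vision.get_image("wrist");cv2.imwrite("pics/w1.png",d["frame"]);pickle.dump((o,d),open("w1.pkl","wb"))
E
```

```text
time_s: 3.65
tcp_pos: [0.5551, 0.074, 0.2407]
ee_rot: [-0.0, 0.999, 0.038, 0.0]
wrist_force: [-1.3, -0.3, -0.8]
width: 0.0418
grip_force: 0.0
time_s: 3.9
tcp_pos: [0.5578, 0.0743, 0.2407]
ee_rot: [0.0, 0.999, 0.038, -0.0]
wrist_force: [-1.9, 0.2, 0.3]
width: 0.0419
grip_force: 1.0
```

View pics/w1.png

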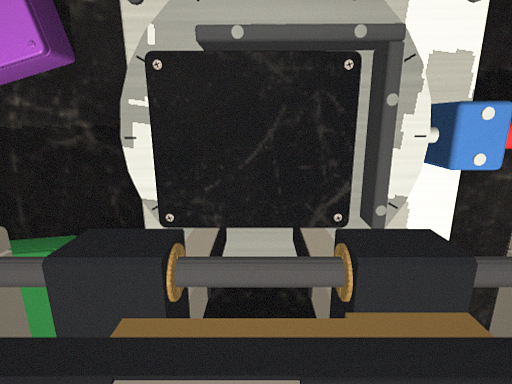

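Fingers now touch the box (~2 N), and the far fence is still slightly beyond it (row 45 vs. box edge row 52). I'll carry on.

```bash
for i in 1 ; do python3 -m crank '[{"grip":-0.1,"travel":[1,0.1,0],"dr":[0,0,0]},{"grip":-0.1,"travel":[1,0.1,0],"dr":[0,0,0]},{"grip":-0.1,"travel":[1,0.1,0],"dr":[0,0,0]}]' | grep -E "tcp|wrist"; python3 -m crank '[{"grip":-0.1,"travel":[1,0.1,0],"dr":[0,0,0]}]'| grep -E "tcp|wrist"; python3 -m crank '[{"grip":-0.1,"travel":[1,0.1,0],"dr":[0,0,0]}]'| grep -E "tcp|wrist"; done
```

```text
tcp_pos: [0.5609, 0.0746, 0.2407]
wrist_force: [-1.8, -0.3, -0.3]
tcp_pos: [0.5619, 0.0747, 0.2407]
wrist_force: [-1.6, -0.7, -1.1]
tcp_pos: [0.5629, 0.0748, 0.2407]
wrist_force: [-1.7, -0.5, -0.9]
```

```bash
python3 -m crank '[{"grip":-0.1,"travel":[1,0.1,0],"dr":[0,0,0]},{"grip":-0.1,"travel":[1,0.1,0],"dr":[0,0,0]}]' | grep -E "tcp|wrist"; python3 -m crank '[{"grip":-0.1,"travel":[1,0.1,0],"dr":[0,0,0]}]'| grep -E "tcp|wrist"; python3 -m crank '[{"grip":-0.1,"travel":[1,0.1,0],"dr":[0,0,0]}]'| grep -E "tcp|wrist";
```

```text
tcp_pos: [0.5644, 0.0749, 0.2407]
wrist_force: [-22.2, -2.8, 12.0]
tcp_pos: [0.5649, 0.075, 0.2407]
wrist_force: [-33.5, -4.4, 18.4]
tcp_pos: [0.5654, 0.075, 0.2407]
wrist_force: [-44.1, -6.9, 25.4]
```

```bash
python3 -m crank '[{"grip":-0.1,"travel":[-5,-0.4,0],"dr":[0,0,0]},{"grip":-0.1,"travel":[-30,-2.4,0],"dr":[0,0,0]},{"grip":-0.1,"travel":[0,0,30],"dr":[0,0,0]},{"grip":-0.1,"travel":[0,0,30],"dr":[0,0,0]},{"grip":-0.1,"travel":[0,0,10],"dr":[0,0,0.1122]},{"grip":-0.1,"travel":[9,10,0],"dr":[0,0,0.1122]},{"grip":-0.1,"travel":[9,10,0],"dr":[0,0,0.1122]},{"grip":-0.1,"travel":[9,10,0],"dr":[0,0,0.1122]},{"grip":-0.1,"travel":[9,10,0],"dr":[0,0,0.1122]},{"grip":-0.1,"travel":[9,10,0],"dr":[0,0,0.1122]},{"grip":-0.1,"travel":[9,10,0],"dr":[0,0,0.1122]},{"grip":-0.1,"travel":[9,10,0],"dr":[0,0,0.1122]},{"grip":-0.1,"travel":[9,10,0],"dr":[0,0,0.1122]},{"grip":-0.1,"travel":[9,7,0],"dr":[0,0,0.1122]},{"grip":-0.1,"travel":[0,0,0],"dr":[0,0,0.1122]},{"grip":-0.1,"travel":[0,0,0],"dr":[0,0,0.1122]},{"grip":-0.1,"travel":[0,0,0],"dr":[0,0,0.1122]},{"grip":-0.1,"travel":[0,0,0],"dr":[0,0,0.1122]},{"grip":-0.1,"travel":[0,0,0],"dr":[0,0,0]},{"grip":-0.1,"travel":[0,0,0],"dr":[0,0,0]}]'
python3 -c "
from rig import get_obs;o=get_obs();print(o['joints'],o['ee_rot'])"
```

```text
time_s: 6.37
tcp_pos: [0.6129, 0.1594, 0.3109]
ee_rot: [0.0, 0.681, 0.732, 0.0]
wrist_force: [-0.7, 0.1, 0.2]
width: 0.0419
grip_force: 0.0
[ 2.14208970e-01  6.62618053e-02  1.64781692e+00 -9.55276895e-06
  1.42700490e+00  1.41371954e-01] [1.49185555e-04 6.80891308e-01 7.32384436e-01 2.06262842e-04]
```

```bash
python3 -m crank '[{"grip":-0.1,"travel":[0,0,-30],"dr":[0,0,0.006]},{"grip":-0.1,"travel":[0,0,-30],"dr":[0,0,0]},{"grip":-0.1,"travel":[0,0,-10],"dr":[0,0,0]},{"grip":-0.1,"travel":[0,0,0],"dr":[0,0,0]},{"grip":-0.1,"travel":[0.4,-5,0],"dr":[0,0,0]},{"grip":-0.1,"travel":[0.4,-5,0],"dr":[0,0,0]},{"grip":-0.1,"travel":[0.2,-3,0],"dr":[0,0,0]},{"grip":-0.1,"travel":[0.2,-3,0],"dr":[0,0,0]},{"grip":-0.1,"travel":[0.2,-2,0],"dr":[0,0,0]},{"grip":-0.1,"travel":[0.2,-2,0],"dr":[0,0,0]},{"grip":-0.1,"travel":[0.2,-2,0],"dr":[0,0,0]},{"grip":-0.1,"travel":[0.2,-2,0],"dr":[0,0,0]},{"grip":-0.1,"travel":[0,0,0],"dr":[0,0,0]}]'
python3 -m crank '[{"grip":-0.1,"travel":[0.2,-2,0],"dr":[0,0,0]},{"grip":-0.1,"travel":[0.2,-2,0],"dr":[0,0,0]},{"grip":-0.1,"travel":[0,0,0],"dr":[0,0,0]}]' | grep -E "tcp|wrist"
python3 - <<'E'
from rig import get_obs,vision
import cv2,pickle
o=get_obs();d=vision.get_image("wrist");cv2.imwrite("pics/w2.png",d["frame"]);pickle.dump((o,d),open("w2.pkl","wb"))
E
```

```text
time_s: 7.45
tcp_pos: [0.6149, 0.1352, 0.2408]
ee_rot: [0.0, 0.677, 0.736, -0.0]
wrist_force: [-0.2, 0.0, 0.3]
width: 0.0418
grip_force: 0.3
tcp_pos: [0.6153, 0.1311, 0.2407]
wrist_force: [0.2, 0.9, 0.7]
```

View pics/w2.png

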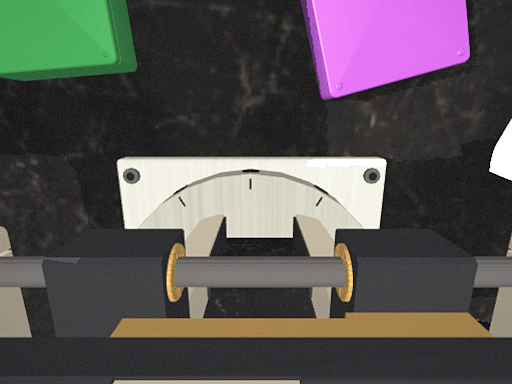

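The wrist camera faces away from the box here. The plate edge at row 157 is level in the picture, so the gripper is square to the fixture. I'll continue pushing gently.

```bash
python3 -m crank '[{"grip":-0.1,"travel":[0.1,-1,0],"dr":[0,0,0]},{"grip":-0.1,"travel":[0.1,-1,0],"dr":[0,0,0]},{"grip":-0.1,"travel":[0.1,-1,0],"dr":[0,0,0]}]' | grep -E "tcp|wrist"; python3 -m crank '[{"grip":-0.1,"travel":[0.1,-1,0],"dr":[0,0,0]}]'| grep -E "tcp|wrist"; python3 -m crank '[{"grip":-0.1,"travel":[0.1,-1,0],"dr":[0,0,0]}]'| grep -E "tcp|wrist";
```

```text
tcp_pos: [0.6155, 0.1283, 0.2406]
wrist_force: [0.4, 2.7, 0.5]
tcp_pos: [0.6156, 0.1273, 0.2406]
wrist_force: [0.4, 1.9, -0.6]
tcp_pos: [0.6157, 0.1263, 0.2406]
wrist_force: [-3.1, 11.6, 1.0]
```

```bash
python3 -m crank '[{"grip":-0.1,"travel":[0,-0.5,0],"dr":[0,0,0]}]'| grep -E "tcp|wrist"; python3 -m crank '[{"grip":-0.1,"travel":[0,-0.4,0],"dr":[0,0,0]}]'| grep -E "tcp|wrist";python3 -c "
from rig import get_obs;print(get_obs()['moment'])"
```

```text
tcp_pos: [0.6157, 0.1261, 0.2406]
wrist_force: [-0.4, 10.7, -0.1]
tcp_pos: [0.6156, 0.126, 0.2407]
wrist_force: [-0.5, 12.1, -0.4]
[ 2.00101809 -0.01022435  0.02745612]
```

```bash
python3 -m crank '[{"grip":-0.1,"travel":[0,-0.6,0],"dr":[0,0,0]},{"grip":-0.1,"travel":[0,0,0],"dr":[0,0,0]},{"grip":-0.1,"travel":[0,0,0],"dr":[0,0,0]}]'| grep -E "tcp|wrist"
python3 -m crank '[{"grip":-0.1,"travel":[0,3,0],"dr":[0,0,0]},{"grip":-0.1,"travel":[-2,20,0],"dr":[0,0,0]},{"grip":-0.1,"travel":[0,0,35],"dr":[0,0,0]},{"grip":-0.1,"travel":[0,0,35],"dr":[0,0,0]},{"grip":-0.1,"travel":[0,-38,30],"dr":[0,0,0]},{"grip":-0.1,"travel":[0,-40,20],"dr":[0,0,0]},{"grip":-0.1,"travel":[0,-40,0],"dr":[0,0,0]},{"grip":-0.1,"travel":[0,-40,0],"dr":[0,0,0]},{"grip":-0.1,"travel":[0,-40,0],"dr":[0,0,0]},{"grip":-0.1,"travel":[0,0,0],"dr":[0,0,0]},{"grip":-0.1,"travel":[0,0,0],"dr":[0,0,0]},{"grip":-0.1,"travel":[0,0,0],"dr":[0,0,0]}]'
python3 - <<'E'
from rig import get_obs,vision
import cv2,pickle
o=get_obs();d=vision.get_image("wrist");cv2.imwrite("pics/w3.png",d["frame"]);pickle.dump((o,d),open("w3.pkl","wb"))
E
```

```text
tcp_pos: [0.6156, 0.1259, 0.2407]
wrist_force: [-1.0, 13.3, -0.8]
time_s: 9.58
tcp_pos: [0.6137, -0.0421, 0.3551]
ee_rot: [-0.0, 0.678, 0.735, -0.0]
wrist_force: [-0.4, -0.4, 1.0]
width: 0.0418
grip_force: 0.0
```

View pics/w3.png

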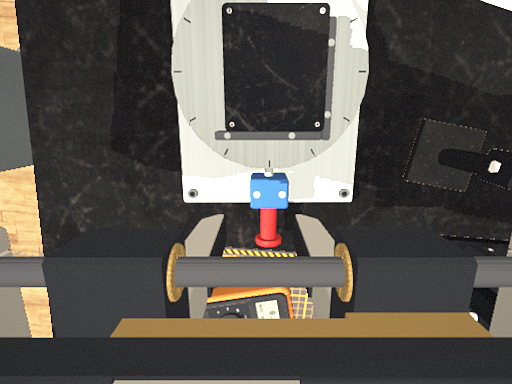

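The wrist view from above shows the box in the corner (fence inner corner near (328,133)), the housing at (268,190), and the knob at (268,222) with its flange at (268,241). I'll enlarge the corner to check it is flush.

```bash
python3 - <<'E'
import pickle,cv2,numpy as np
from scipy.spatial.transform import Rotation as R
from h import *
o,d=pickle.load(open("w3.pkl","rb"))
im=d["frame"][0:150,200:360];im=cv2.convertScaleAbs(im,alpha=1.8,beta=25)
cv2.imwrite("pics/w3c.png",cv2.resize(im,None,fx=4,fy=4,interpolation=cv2.INTER_CUBIC)[:600,:])
T=np.eye(4);w,x,y,z=o["ee_rot"];T[:3,:3]=R.from_quat([x,y,z,w]).as_matrix();T[:3,3]=o["tcp_pos"];E=T@d["tool_from_camera"]
g=lambda u,v,h:(ray(d,u,v,h,E)[:2]*1000).round(1)
print("housing c",g(268.5,191,.056),"knob shank",g(268,222,.045),"flange",g(268,241,.048))
print("plate near corners",g(183,202,.016),g(353,202,.016))
print("box",g(222,3,.079),g(330,3,.079),g(329.5,131,.079),g(222,131,.079))
E
```

```text
housing c [624.3 -46.9] knob shank [627.5 -84.5] flange [ 629.2 -105.5]
plate near corners [527.3 -78.6] [726.9 -62.3]
box [572.  110.9] [658.3 117.9] [672.1  18.1] [577.   10.4]
```

View pics/w3c.png

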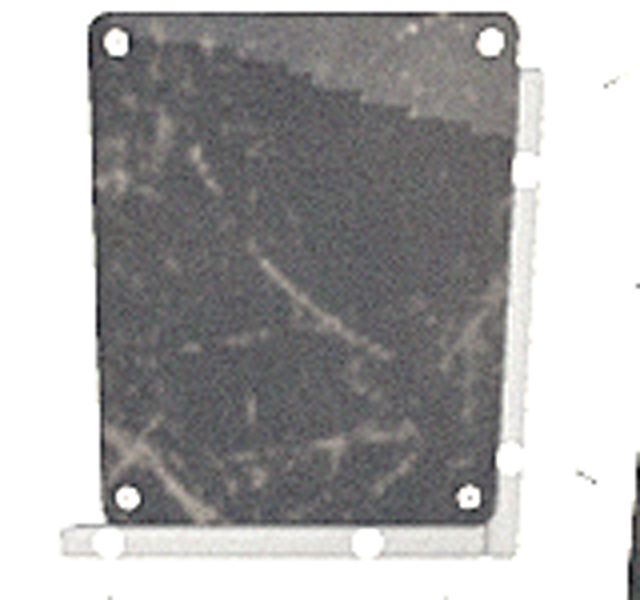

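The crop shows the box against both fences (bottom fence along row 523, right fence along columns 495–520) with no visible gap. I'll check the angle with the screw centroids.

```bash
python3 - <<'E'
import pickle,cv2,numpy as np
from scipy.spatial.transform import Rotation as R
from h import *
o,d=pickle.load(open("w3.pkl","rb"))
T=np.eye(4);w,x,y,z=o["ee_rot"];T[:3,:3]=R.from_quat([x,y,z,w]).as_matrix();T[:3,3]=o["tcp_pos"];E=T@d["tool_from_camera"]
g=cv2.cvtColor(d["frame"],cv2.COLOR_BGR2GRAY).astype(float)
def cen(c,h):
    u,v=200+c[0]/4,c[1]/4;r=5;u0,v0=int(round(u)),int(round(v));p=g[v0-r:v0+r+1,u0-r:u0+r+1];w=np.clip(p-(np.median(p)+.45*(p.max()-np.median(p))),0,None)
    yy,xx=np.indices(p.shape);return ray(d,(w*xx).sum()/w.sum()+u0-r,(w*yy).sum()/w.sum()+v0-r,h,E)[:2]*1000
B=[cen(c,.079) for c in [(117,42),(490,42),(470,497),(127,497)]]
S=[cen(c,.068) for c in [(108,543),(367,543)]];F=[cen(c,.068) for c in [(510,460),(527,170)]]
a=lambda p,q,off=0:round(float(np.arctan2(*(q-p)[::-1])-off),4)
h=np.pi/2
print("box x-dir",a(B[3],B[2]),a(B[0],B[1]),"y-dir",a(B[2],B[1],h),a(B[3],B[0],h));print("fence",a(S[0],S[1]),a(F[0],F[1],h))
print(np.round(B,1).tolist(),np.round(S,1).tolist(),np.round(F,1).tolist(),"boxc",np.mean(B,0).round(1))
yw=a(S[0],S[1]);ex=np.array([np.cos(yw),np.sin(yw)]);ey=np.array([-ex[1],ex[0]])
C=np.mean(B,0)
print("box centre to fence centrelines (ideal x 48.4, y 55.4):",(np.mean(F,0)-C)@ex,(C-np.mean(S,0))@ey)
E
```

```text
box x-dir 0.0783 0.0827 y-dir 0.0836 0.0809
fence 0.0828 0.0912
[[577.9, 106.1], [652.7, 112.3], [660.2, 23.3], [585.1, 17.4]] [[580.5, 4.9], [640.3, 9.8]] [[672.0, 32.7], [666.5, 92.8]] boxc [619.   64.8]
box centre to fence centrelines (ideal x 48.4, y 55.4): 49.98531802065 56.50870407993876
```

Angles agree to within measurement noise, but the offset reading is ambiguous by about 1 mm. The y push only reached 13 N, so I'll press that side once more, more firmly.

```bash
python3 -m crank '[{"grip":-0.1,"travel":[0,38,0],"dr":[0,0,0]},{"grip":-0.1,"travel":[0,38,0],"dr":[0,0,0]},{"grip":-0.1,"travel":[0,38,0],"dr":[0,0,0]},{"grip":-0.1,"travel":[0,38,0],"dr":[0,0,0]},{"grip":-0.1,"travel":[0,38,0],"dr":[0,0,0]},{"grip":-0.1,"travel":[0,0,-38],"dr":[0,0,0]},{"grip":-0.1,"travel":[0,0,-38],"dr":[0,0,0]},{"grip":-0.1,"travel":[0,0,-38],"dr":[0,0,0]},{"grip":-0.1,"travel":[0,0,0],"dr":[0,0,0]},{"grip":-0.1,"travel":[0.4,-5,0],"dr":[0,0,0]},{"grip":-0.1,"travel":[0.4,-5,0],"dr":[0,0,0]},{"grip":-0.1,"travel":[0.4,-5,0],"dr":[0,0,0]},{"grip":-0.1,"travel":[0.4,-3,0],"dr":[0,0,0]},{"grip":-0.1,"travel":[0,0,0],"dr":[0,0,0]}]'|grep -E "tcp|wrist"
python3 -m crank '[{"grip":-0.1,"travel":[0.1,-1,0],"dr":[0,0,0]},{"grip":-0.1,"travel":[0.1,-1,0],"dr":[0,0,0]},{"grip":-0.1,"travel":[0.1,-1,0],"dr":[0,0,0]},{"grip":-0.1,"travel":[0.1,-1,0],"dr":[0,0,0]}]'|grep -E "tcp|wrist"
python3 -m crank '[{"grip":-0.1,"travel":[0.1,-1,0],"dr":[0,0,0]},{"grip":-0.1,"travel":[0,0,0],"dr":[0,0,0]}]'|grep -E "tcp|wrist"
python3 -m crank '[{"grip":-0.1,"travel":[0.1,-1,0],"dr":[0,0,0]},{"grip":-0.1,"travel":[0,0,0],"dr":[0,0,0]}]'|grep -E "tcp|wrist"
```

```text
tcp_pos: [0.6156, 0.1291, 0.2426]
wrist_force: [0.4, -0.3, 0.3]
tcp_pos: [0.6157, 0.1262, 0.2414]
wrist_force: [-1.8, 10.0, -0.5]
tcp_pos: [0.6157, 0.1259, 0.2414]
wrist_force: [-1.8, 12.0, 1.6]
tcp_pos: [0.6157, 0.1255, 0.2414]
wrist_force: [-2.5, 19.1, 1.0]
```

```bash
python3 -m crank '[{"grip":-0.1,"travel":[0.1,-1,0],"dr":[0,0,0]},{"grip":-0.1,"travel":[0,0,0],"dr":[0,0,0]}]'|grep -E "tcp|wrist"
python3 -m crank '[{"grip":-0.1,"travel":[0,5,0],"dr":[0,0,0]},{"grip":-0.1,"travel":[-2,20,0],"dr":[0,0,0]},{"grip":-0.1,"travel":[-40,0,0],"dr":[0,0,0]},{"grip":-0.1,"travel":[-40,0,0],"dr":[0,0,0]},{"grip":-0.1,"travel":[-35,0,0],"dr":[0,0,0]},{"grip":-0.1,"travel":[0,-40,0],"dr":[0,0,0]},{"grip":-0.1,"travel":[0,-40,0],"dr":[0,0,0]},{"grip":-0.1,"travel":[0,0,0],"dr":[0,0,0]},{"grip":-0.1,"travel":[0,0,0],"dr":[0,0,0]},{"grip":-0.1,"travel":[0,0,0],"dr":[0,0,0]}]'|grep -E "tcp|wrist"
```

```text
tcp_pos: [0.6158, 0.1252, 0.2415]
wrist_force: [-2.8, 25.6, 1.6]
tcp_pos: [0.4991, 0.068, 0.2413]
wrist_force: [-0.4, 0.4, -0.9]
```

```bash
python3 -m crank '[{"grip":-0.1,"travel":[12,0,0],"dr":[0,0,0]},{"grip":-0.1,"travel":[12,0,0],"dr":[0,0,0]},{"grip":-0.1,"travel":[3,0,0],"dr":[0,0,0]},{"grip":-0.1,"travel":[2,0,0],"dr":[0,0,0]},{"grip":-0.1,"travel":[2,0,0],"dr":[0,0,0]},{"grip":-0.1,"travel":[0,0,0],"dr":[0,0,0]}]'|grep -E "tcp|wrist|width"
for i in 1; do python3 -m crank '[{"grip":-0.1,"travel":[1,0,0],"dr":[0,0,0]},{"grip":-0.1,"travel":[1,0,0],"dr":[0,0,0]}]'|grep -E "tcp|wrist|width"
python3 -m crank '[{"grip":-0.1,"travel":[1,0,0],"dr":[0,0,0]}]'|grep -E "tcp|wrist|width"
python3 -m crank '[{"grip":-0.1,"travel":[1,0,0],"dr":[0,0,0]}]'|grep -E "tcp|wrist|width"; done
```

```text
tcp_pos: [0.53, 0.0684, 0.241]
wrist_force: [0.2, 0.7, -0.1]
width: 0.0418
tcp_pos: [0.5318, 0.068, 0.2412]
wrist_force: [-0.5, 0.2, 0.9]
width: 0.0416
tcp_pos: [0.5329, 0.068, 0.2413]
wrist_force: [-0.5, -0.2, -0.4]
width: 0.0418
tcp_pos: [0.534, 0.0679, 0.2413]
wrist_force: [-0.1, 0.4, 0.5]
width: 0.0422
```

```bash
python3 -m crank '[{"grip":-0.1,"travel":[1,0,0],"dr":[0,0,0]},{"grip":-0.1,"travel":[1,0,0],"dr":[0,0,0]}]'|grep -E "tcp|wrist|width"
python3 -m crank '[{"grip":-0.1,"travel":[1,0,0],"dr":[0,0,0]}]'|grep -E "tcp|wrist|width"
python3 -m crank '[{"grip":-0.1,"travel":[1,0,0],"dr":[0,0,0]}]'|grep -E "tcp|wrist|width"
```

```text
tcp_pos: [0.5361, 0.0679, 0.2412]
wrist_force: [-0.2, 0.1, -0.9]
width: 0.0418
tcp_pos: [0.5371, 0.0679, 0.2412]
wrist_force: [-0.1, -0.1, -0.5]
width: 0.0418
tcp_pos: [0.5378, 0.0679, 0.2411]
wrist_force: [-14.7, -0.5, 8.6]
width: 0.0416
```

The box hit a hard stop at once on both sides without sliding, so it is flush in both. Next is the knob, at about (628, -92) with the grip biased towards the flange.

```bash
python3 -m crank '[{"grip":-0.1,"travel":[-10,0,0],"dr":[0,0,0]},{"grip":0.1,"travel":[-10,0,10],"dr":[0,0,0]},{"grip":0.3,"travel":[0,0,38],"dr":[0,0,0]},{"grip":0.3,"travel":[0,0,38],"dr":[0,0,0]},{"grip":0.3,"travel":[0,0,34],"dr":[0,0,0]},{"grip":0.3,"travel":[22,-32,0],"dr":[0,0,0]},{"grip":0.3,"travel":[22,-32,0],"dr":[0,0,0]},{"grip":0.3,"travel":[22,-32,0],"dr":[0,0,0]},{"grip":0.3,"travel":[22,-32,0],"dr":[0,0,0]},{"grip":0.3,"travel":[22,-32,0],"dr":[0,0,0]},{"grip":0.3,"travel":[0,0,-20],"dr":[0,0,0]},{"grip":0.3,"travel":[0,0,0],"dr":[0,0,0]},{"grip":0.3,"travel":[0,0,0],"dr":[0,0,0]},{"grip":0.3,"travel":[0,0,0],"dr":[0,0,0]}]'
python3 - <<'E'
from rig import get_obs,vision
import cv2,pickle,numpy as np
from scipy.spatial.transform import Rotation as R
from h import *
o=get_obs();d=vision.get_image("wrist");cv2.imwrite("pics/w4.png",d["frame"]);pickle.dump((o,d),open("w4.pkl","wb"))
T=np.eye(4);w,x,y,z=o["ee_rot"];T[:3,:3]=R.from_quat([x,y,z,w]).as_matrix();T[:3,3]=o["tcp_pos"];E=T@d["tool_from_camera"]
hsv=cv2.cvtColor(d["frame"],cv2.COLOR_BGR2HSV);h=hsv[...,0];red=((h<6)|(h>174))&(hsv[...,1]>150)&(hsv[...,2]>80)
W=cloud(d,E);q=W[red];q=q[(q[:,2]>.02)&(q[:,2]<.06)];print(len(q),np.nanmean(q,0),np.nanmin(q,0),np.nanmax(q,0))
t=W[(W[...,2]>.075)&(W[...,2]<.084)];print("tcp",o["tcp_pos"],o["ee_rot"])
E
```

```text
time_s: 14.8
tcp_pos: [0.6275, -0.0913, 0.3419]
ee_rot: [0.0, 0.677, 0.736, 0.0]
wrist_force: [0.2, -0.2, 0.0]
width: 0.0603
grip_force: 0.0
804 [ 0.6223672  -0.10734391  0.04148192] [ 0.5519944  -0.2609215   0.02943412] [ 0.64421276 -0.0678147   0.05083239]
tcp [ 0.62752228 -0.09128813  0.34191417] [3.06436707e-05 6.77131742e-01 7.35861803e-01 9.61712722e-05]
```

```bash
python3 -m crank '[{"grip":0.3,"travel":[0.5,-1,-35],"dr":[0,0,0]},{"grip":0.3,"travel":[0,0,-35],"dr":[0,0,0]},{"grip":0.3,"travel":[0,0,-30],"dr":[0,0,0]},{"grip":0.3,"travel":[0,0,-20],"dr":[0,0,0]},{"grip":0.3,"travel":[0,0,-10],"dr":[0,0,0]},{"grip":0.3,"travel":[0,0,-8],"dr":[0,0,0]},{"grip":0.3,"travel":[0,0,0],"dr":[0,0,0]},{"grip":0.3,"travel":[0,0,0],"dr":[0,0,0]}]'|grep -E "tcp|wrist|width"
python3 - <<'E'
from rig import vision
import cv2
from h import *
d=vision.get_image("scene");cv2.imwrite("pics/s2.png",cv2.resize(d["frame"][140:270,195:355],None,fx=4,fy=4,interpolation=cv2.INTER_CUBIC))
E
```

```text
tcp_pos: [0.6288, -0.0929, 0.2047]
wrist_force: [0.2, 0.1, -0.1]
width: 0.0605
```

View pics/s2.png

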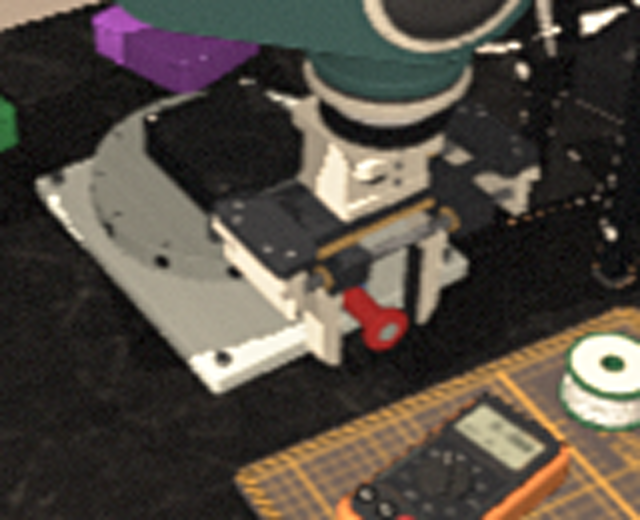

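The fingers straddle the red knob shank with the flange outboard at (380,325). Closing.

```bash
python3 -m crank '[{"grip":-0.4,"travel":[0,0,0],"dr":[0,0,0]},{"grip":-0.5,"travel":[0,0,0],"dr":[0,0,0]},{"grip":-1,"travel":[0,0,0],"dr":[0,0,0]},{"grip":-1,"travel":[0,0,0],"dr":[0,0,0]},{"grip":-1,"travel":[0,0,0],"dr":[0,0,0]},{"grip":-1,"travel":[0,0,0],"dr":[0,0,0]},{"grip":-1,"travel":[0,0,0],"dr":[0,0,0]},{"grip":-1,"travel":[0,0,0],"dr":[0,0,0]}]' 50
```

```text
time_s: 16.23
tcp_pos: [0.6283, -0.0931, 0.2031]
ee_rot: [-0.001, 0.677, 0.736, -0.001]
wrist_force: [-6.0, -0.3, 1.5]
width: 0.0165
grip_force: 50.0
```

```bash
python3 -m crank '[{"grip":-1,"travel":[-0.1,-2,0],"dr":[0,0,0]},{"grip":-1,"travel":[0.2,-2,0],"dr":[0,0,0]},{"grip":-1,"travel":[0.2,-2,0],"dr":[0,0,0]},{"grip":-1,"travel":[0.2,-2,0],"dr":[0,0,0]},{"grip":-1,"travel":[0.2,-2,0],"dr":[0,0,0]},{"grip":-1,"travel":[0.1,-2,0],"dr":[0,0,0]},{"grip":-1,"travel":[0,0,0],"dr":[0,0,0]}]'|grep -E "tcp|wrist|width"
python3 -m crank '[{"grip":-1,"travel":[0.2,-2,0],"dr":[0,0,0]},{"grip":-1,"travel":[0.1,-2,0],"dr":[0,0,0]},{"grip":-1,"travel":[0.1,-1,0],"dr":[0,0,0]},{"grip":-1,"travel":[0,0,0],"dr":[0,0,0]}]'|grep -E "tcp|wrist|width"
python3 -m crank '[{"grip":-1,"travel":[0.1,-1,0],"dr":[0,0,0]},{"grip":-1,"travel":[0,0,0],"dr":[0,0,0]}]'|grep -E "tcp|wrist|width"
```

```text
tcp_pos: [0.6291, -0.1047, 0.2031]
wrist_force: [-4.7, 8.2, 3.4]
width: 0.0169
tcp_pos: [0.6295, -0.1094, 0.2031]
wrist_force: [-5.5, 9.1, 4.1]
width: 0.0167
tcp_pos: [0.6296, -0.1103, 0.2031]
wrist_force: [-4.7, 9.7, 3.9]
width: 0.017
```

```bash
python3 -m crank '[{"grip":-1,"travel":[0.1,-1,0],"dr":[0,0,0]},{"grip":-1,"travel":[0.1,-1,0],"dr":[0,0,0]},{"grip":-1,"travel":[0,0,0],"dr":[0,0,0]}]'|grep -E "tcp|wrist|width"
python3 -m crank '[{"grip":-1,"travel":[0.1,-1,0],"dr":[0,0,0]},{"grip":-1,"travel":[0,0,0],"dr":[0,0,0]}]'|grep -E "tcp|wrist|width"
python3 -m crank '[{"grip":-1,"travel":[0.1,-1,0],"dr":[0,0,0]},{"grip":-1,"travel":[0,0,0],"dr":[0,0,0]}]'|grep -E "tcp|wrist|width"
```

```text
tcp_pos: [0.6298, -0.1122, 0.2031]
wrist_force: [-6.2, 10.0, 4.2]
width: 0.0168
tcp_pos: [0.6299, -0.1132, 0.2031]
wrist_force: [-5.7, 11.6, 4.8]
width: 0.0168
tcp_pos: [0.63, -0.1138, 0.2031]
wrist_force: [-5.6, 15.7, 5.8]
width: 0.0166
```

```bash
python3 -m crank '[{"grip":-1,"travel":[0,-0.6,0],"dr":[0,0,0]},{"grip":-1,"travel":[0,0,0],"dr":[0,0,0]},{"grip":-1,"travel":[0,0,0],"dr":[0,0,0]},{"grip":-1,"travel":[0,0,0],"dr":[0,0,0]},{"grip":-1,"travel":[0,0,0],"dr":[0,0,0]}]'
python3 - <<'E'
from rig import vision
import pickle
from h import *
for d in (pickle.load(open("scene.pkl","rb")),vision.get_image("scene")):
    W=cloud(d);hsv=cv2.cvtColor(d["frame"],cv2.COLOR_BGR2HSV);h=hsv[...,0];red=((h<6)|(h>174))&(hsv[...,1]>150)&(hsv[...,2]>80);red[:190]=0;red[260:]=0;red[:,:260]=0;red[:,310:]=0
    q=W[red];q=q[(q[:,2]>.015)&(q[:,2]<.06)];print(len(q),np.percentile(q[:,1],[2,5,10])*1000, q.mean(0))
E
```

```text
time_s: 18.32
tcp_pos: [0.63, -0.114, 0.203]
ee_rot: [-0.002, 0.677, 0.736, 0.001]
wrist_force: [-7.5, 18.9, 6.4]
width: 0.0168
grip_force: 50.0
129 [-113.18031777 -112.40654447 -111.58661389] [ 0.62485294 -0.09724253  0.04160147]
66 [-133.57821415 -133.00867348 -132.59548315] [ 0.62899793 -0.12845743  0.04069271]
```

The flange has moved about 20 mm, so the plunger is at its stop, with a firm grip.

```bash
python3 -c "
from rig import finish_job;print(finish_job())"
```

```text
the job is handed in; nothing more can be done
None
```

I pushed the box into the fence corner until it stopped hard against both fences, then pulled the plunger about 20 mm out to its stop; it was still gripped at 50 N when I handed in at about 18 s, and I did not re-measure the box, multimeter, screwdriver or spool after the pull.

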